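# Uncouple the spent gas filter

### The arm

A 7-joint arm with a two-finger parallel gripper is mounted at the origin on the work surface. World frame = base frame: x ahead of the robot, y to its left, z up, the work surface at z = 0. Lengths are in m, angles in rad, forces in N, time in s.
With the tool pointing down it reaches from about 0.4 to 0.85 m from the base axis. Payload 10.4 kg.
Tool frame: the origin (TCP) lies midway between the tips of the shut fingers; the grasp point (between the pads) lies 19 mm behind it; z points along the fingers, y is the line along which they close (so a half turn about z gives the same grasp; the last joint's range is limited). The gripper opens to 87 mm and grips with 3 to 60 N. Pads are 19 mm wide; open, the fingers measure 117 mm over their backs; the gripper's body (75 mm by 190 mm) begins 51 mm behind the grasp point.
Start: joints at [-1.258, 0.332, -0.065, 1.46, 0.022, 1.35, -0.088], TCP at [0.206, 0.59, 0.223] pointing down, gripper open.
Joint ranges: [-2.6, 2.6], [-0.5, 2.12], [-1.47, 1.34], [0.16, 2.42], [-1.27, 4.41], [0.06, 2.06], [-2.6, 2.6]. Speed limits (rad/s): [2.22, 2.22, 2.79, 2.79, 3.14, 3.14, 3.14].

### API

Orientations are given as a unit quaternion [w, x, y, z].
In Python, from plant import arm, optics, finish_job gives the robot as it stands. The module is installed in compiled form; this text tells all that it offers.
- The arm moves only by the shell command python3 -m creep 'ROWS' [FORCE]. ROWS is JSON, a list of rows, each a list of 3 entries, a list of its own where there are three numbers: the shift along the tool's x, y, z in m, then the turn, a rotation vector about the tool's x, y, z in rad, then the closure in counts, from 0 (fully open) to 255 (shut). In form: [[[tx, ty, tz], [wx, wy, wz], hand], ...]. A call has exactly 5 rows; each row is the pose to reach, as a shift and turn from the pose commanded when the call began, along the tool's axes at that moment; what a row does not reach only later rows make up. A row lasts 1/8 s, in which the tool goes at most 62.5 mm and 10.7 degrees, less where a joint would pass 70% of its speed; a pose out of reach is approached as far as the arm can. A call with a gripper value outside its range is refused whole. The fingers move at their own pace and stop on an object; FORCE is the grip in N (left out, the last holds). Time passes only in rows, so rows that repeat a pose let the fingers close, or fill a call up. It gives the time, the measured TCP pose, the force, the opening and the grip force at its end, in the units of the state.
- arm.read_state(): the state, without advancing time (a new reading comes with each control period).
- optics.get_image(name): name is "scene" or "top"; returns a dict with "pixels" (384x512x3 uint8, red, green, blue), "camera_matrix" (3x3 intrinsics, pixels), "k1" (the pictures are not rectified: a ray, as slopes to the right and down, at radius r is drawn at 1 + k1 r^2 times it, then the intrinsics apply), "camera_from_world" (4x4, takes a point from world to camera coordinates). Camera axes: x right, y down, z forward; pixel columns grow to the right and rows downward; lengths in m; the calibration is good to about 2 mm. A picture is of the moment at which its call begins. There is no depth.
- finish_job(): hands the job in; it is judged then, once.
The state is a dict: "time": time; "qpos": joint angles; "joint_velocities": joint speeds; "effort": joint torques, N m; "position": TCP position; "eef_rot": TCP orientation; "wrist_force": force on the tool from outside, world axes, zero at the start; "moment": the same for the moment, N m; "finger_gap": opening from 0.0 (shut) to 1.0 (fully open); "finger_force": force on a finger pad.
Only numpy, scipy, OpenCV 4.12 (cv2) and the standard library are available. Lean on these libraries where they do the work, as an engineer would, in place of code of your own. Each camera call takes 0.05 s, during which the arm holds its last target. There are 200 camera calls.

### The job

The blue-banded gas filter cartridge on the nitrogen block is spent. Press the sprung sleeve of its quick coupling fully down, draw the cartridge straight up and out while the sleeve is held back so that the sleeve snaps up again, then lower the cartridge gently, upright and fully home, into the empty bore of the white filter stand and let go. The coupling is delicate: never press or pull on it with more than 25 N, and leave the other things on the bench where they are.

Things in the scene. Friction and masses are not known exactly. Their poses are not given: they have to be found in the camera images.
- manifold: The nitrogen block: a fixed aluminium block 90 mm (its x) by 175 mm (its y, from -65 to +110 mm), 40 mm high, with the quick coupling upright on top and a 44 mm wide pressure gauge (axis at y = +75 mm, top 74 mm above the table). Origin: on the table, on the coupling's axis; z up. It must never feel more than 25 N from the robot, nor from the cartridge.
- coupling (a point): Point on the coupling's axis 94 mm above the table, about where the sleeve's flange is: a flat orange ring 64 mm in diameter, 6 mm thick, 31 mm open in the middle, atop the 49 mm steel sleeve. Its resting upper face is 83 to 105 mm above the table, unmeasured: find it by touch. Fingertips either side of the cartridge's barrel can press it down, then close on the barrel.
- sleeve (a joint): Travel of the sleeve in m: 0 = sprung up, 0.010 = down on its hard stop. Spring: about 5 N to start, 9 N at the stop, which is rigid. The cartridge is free only beyond 0.0076: hold it near the stop while starting to draw. As the cartridge rises, two inner pawls rub its stem (drag under 10 N) and keep the sleeve about 0.006 down until, some 27 mm up, it snaps back by itself.
- cartridge: The spent filter cartridge, white with a blue band, 92 mm long, 0.11 to 0.21 kg, loose. Origin: centre of its lower end; z to its top. Steel stem 20 mm in diameter up to 23 mm, neck 12 mm in diameter up to 32 mm, barrel 26 mm in diameter (grip here) up to 92 mm. In the coupling its lower end is 44 mm above the table; pulled without the sleeve down, it is locked.
- stand: The filter stand: a fixed white block 75 mm (x) by 170 mm (y) by 40 mm high with two blind bores 23 mm in diameter, 30 mm deep, at y = -45 mm (empty) and y = +45 mm (holds the spare). Origin: centre of its underside, on the table; z up.
- bore (a point): Centre of the mouth of the stand's empty bore, at the stand's top face, 40 mm above the table; z up. The bore's floor is 30 mm below. A cartridge standing home has its lower end on that floor, and its barrel 2 mm clear of the block. Push no harder than 40 N.
- spare: The spare cartridge, green band, same size, standing in the stand's other bore. To be left alone. Origin: centre of its lower end.
- bottle_red: Clear solvent bottle with red cap, 86 mm in diameter, 170 mm high. Leave alone. Origin: centre of its underside.
- bottle_amber: Amber solvent bottle, 72 mm in diameter, 140 mm high. Leave alone. Origin: centre of its underside.
- bottle_green: Clear solvent bottle with green cap, 72 mm in diameter, 150 mm high. Leave alone. Origin: centre of its underside.
- spanner: Steel spanner 160 mm long lying flat on the bench near the robot. Leave alone. Origin: at its middle, underside.
- vial_rack: Blue vial rack, 80 by 140 by 49 mm, full of vials, at the far side. Leave alone. Origin: centre of its underside.
- mouse: Black computer mouse, 100 by 60 by 32 mm. Leave alone. Origin: centre of its underside.
Not all that is in view belongs to the job. Leave any red look-alike of the cartridge alone.

How it is judged:
By the outcome, as a careful person would: the job done as asked, in the order asked, and still so for the second after the job is handed in, with the robot touching nothing.
It also fails if it takes over 64 s, if anything falls off the work surface, if the arm or the gripper's body presses on something with over 40 N, if the wrist force passes 120 N, or if a joint passes its speed limit or range.

## Working session

There is one attempt and no reset: what is moved stays moved. The work goes in short steps, Python scripts to look and compute and a shell command to move; the robot and the scene stay as the last step left them, time stands still between calls to the robot, and variables do not carry over. Pictures are saved under pics/ and viewed, at most 10 in all, crops included, and the job is handed in when it is done.

```bash
mkdir -p pics; cat > h.py <<'E'
import numpy as np, cv2, pickle
from plant import arm, optics
def grab(n):
    d=optics.get_image(n); cv2.imwrite  
    return d
def ray(d,u,v):
    K=np.array(d["camera_matrix"]); k=d["k1"]
    p=cv2.undistortPoints(np.array([[[u,v]]],float),K,np.array([k,0,0,0.]))[0,0]
    T=np.array(d["camera_from_world"]); R,t=T[:3,:3],T[:3,3]
    return -R.T@t, R.T@np.array([p[0],p[1],1])
def atz(d,u,v,z):
    o,r=ray(d,u,v); return o+r*(z-o[2])/r[2]
def proj(d,P):
    T=np.array(d["camera_from_world"]); 
    return cv2.projectPoints(np.array(P,float).reshape(-1,3),cv2.Rodrigues(T[:3,:3])[0],T[:3,3],np.array(d["camera_matrix"]),np.array([d["k1"],0,0,0.]))[0][:,0]
E
python3 - <<'E'
from h import *
for n in("scene","top"):
    d=optics.get_image(n); pickle.dump(d,open(n+"0.pkl","wb"))
    cv2.imwrite(f"pics/{n}0.png",cv2.resize(d["pixels"][:,:,::-1],(768,576),interpolation=cv2.INTER_CUBIC))
    o,r=ray(d,256,192); print(n,o,r,d["k1"])
print(arm.read_state())
E
```

```text
scene [ 1.00026982 -0.69423358  1.00304852] [-0.33189754  0.56433236 -0.75598277] -0.09569514676044309
top [ 0.4568477  -0.02047579  1.6338111 ] [ 0.08220417 -0.00438771 -0.99671415] -0.01935564037711826
{'time': 0.1, 'qpos': array([-1.25760816,  0.33280199, -0.06471325,  1.46084232,  0.02160539,
        1.34990274, -0.08847279]), 'joint_velocities': array([-0.00024639, -0.00267161,  0.00059775, -0.00349163, -0.00094404,
        0.00155856,  0.00083898]), 'effort': array([ 1.53388533e-03, -6.24543571e+01,  2.44122301e-02, -3.90710843e+01,
       -6.13303087e-02,  3.66440392e-02,  1.15888338e-04]), 'position': array([0.20583066, 0.58977277, 0.22184488]), 'eef_rot': array([-7.66720782e-05,  1.67076894e-01,  9.85943667e-01, -6.24648460e-04]), 'wrist_force': array([ 0.09521275,  0.65917888, -0.77227213]), 'moment': array([0.01277024, 0.04236476, 0.01832994]), 'finger_force': 0.0, 'finger_gap': 1.0018285480716485}
```

View pics/scene0.png

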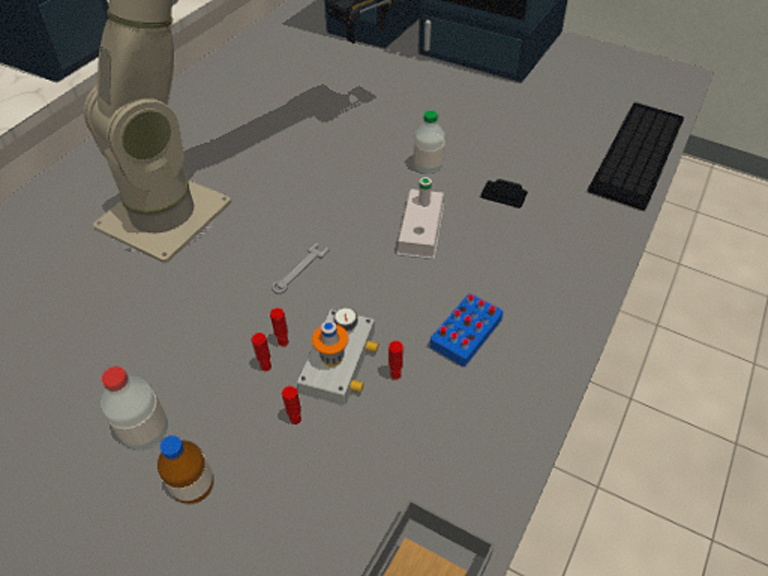

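View pics/top0.png

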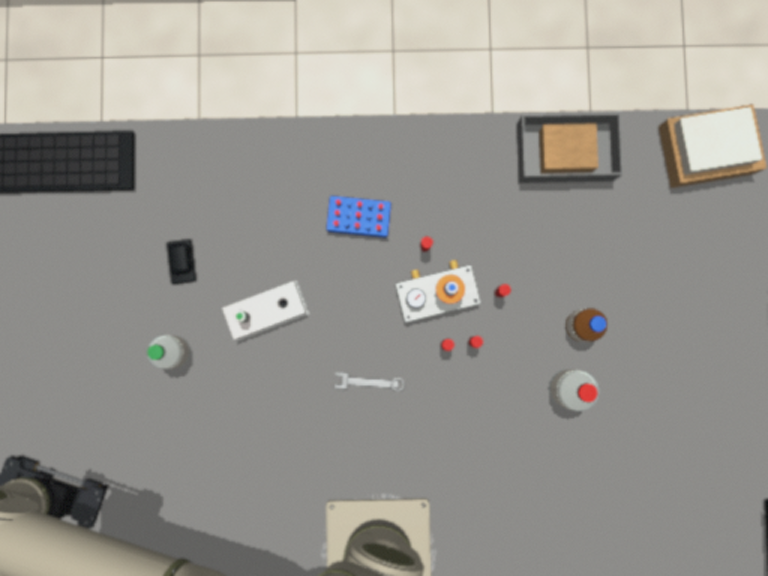

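The scene image (768-wide) shows the blue-banded cartridge with its orange flange at (328,327), and top at (452,288). The spare with the green band is at scene (425,185), top (241,317). The empty bore is at scene (419,230), top (283,302). Four red look-alikes stand around the block at top (427,243), (503,290), (476,342) and (447,345). Only the blue-topped one in the orange coupling fits the description. Next I measure and confirm it in one crop.

```bash
cat > m.py <<'E'
from h import *
from scipy.optimize import least_squares
D={n:pickle.load(open(n+"0.pkl","rb")) for n in("scene","top")}
def blob(n,f,c,w):
    u,v=int(c[0]/1.5),int(c[1]/1.5); p=D[n]["pixels"].astype(int)[v-w:v+w,u-w:u+w]
    m=f(p[...,0],p[...,1],p[...,2]); y,x=np.nonzero(m)
    return x.mean()+u-w,y.mean()+v-w,len(x),(x.max()-x.min()+1,y.max()-y.min()+1)
def tri(a,b):
    o1,r1=ray(D["scene"],*a[:2]);o2,r2=ray(D["top"],*b[:2]); r1/=np.linalg.norm(r1);r2/=np.linalg.norm(r2)
    s=np.linalg.lstsq(np.c_[r1,-r2],o2-o1,rcond=None)[0]; p,q=o1+s[0]*r1,o2+s[1]*r2
    return ((p+q)/2).round(4),round(np.linalg.norm(p-q)*1000,1)
orange=lambda r,g,b:(r>150)&(g>50)&(g<150)&(b<80)
blue=lambda r,g,b:(b>110)&(r<90)
dark=lambda r,g,b:(r+g+b<240)
def show(name,f,cs,ct,w=12,zs=()):
    a=blob("scene",f,cs,w);b=blob("top",f,ct,w); print(name,a,b,*(tri(a,b)))
    for z in zs: print("  z",z,atz(D["scene"],*a[:2],z)[:2].round(4),atz(D["top"],*b[:2],z)[:2].round(4))
show("orange",orange,(330,342),(452,288),18,(.091,))
show("blue",blue,(328,327),(452,288),10,(.13,.136))
show("bore",dark,(419,230),(283,302),8,(.04,.035))
green=lambda r,g,b:(g>r+30)&(g>b+20)
show("spare",green,(425,184),(241,317),10,(.1,.095))
red=lambda r,g,b:(r>120)&(g<50)&(b<60)
for s,t in (((279,328),(447,345)),((396,360),(427,243)),((261,352),(476,342)),((291,405),(503,290))): show("red",red,s,t,10 if t[0]!=0 else 0)
# stand corners (top image, outline) via min-area rect of white blob
p=D["top"]["pixels"].astype(int); 
for nm,(x0,x1,y0,y1) in {"stand":(145,208,185,230),"mani":(262,322,174,218)}.items():
    q=p[y0:y1,x0:x1]; m=((q.min(2)>150)).astype(np.uint8); c=max(cv2.findContours(m,0,2)[0],key=cv2.contourArea)
    (cx,cy),wh,an=cv2.minAreaRect(c); bx=cv2.boxPoints(((cx+x0,cy+y0),wh,an)); print(nm,[atz(D["top"],*k,.04)[:2].round(3) for k in bx],atz(D["top"],cx+x0,cy+y0,.04).round(4))
def crop(n,c,w):
    u,v=int(c[0]/1.5),int(c[1]/1.5); return cv2.resize(D[n]["pixels"][v-w:v+w,u-w:u+w,::-1],(390,390),interpolation=cv2.INTER_NEAREST)
cv2.imwrite("pics/crop.png",np.hstack([crop("scene",(330,342),39),crop("top",(452,290),39)]))
from scipy.spatial.transform import Rotation as Ro
s=arm.read_state(); w=s["eef_rot"]; print(Ro.from_quat([*w[1:],w[0]]).as_matrix().round(3))
E
python3 m.py
```

```text
orange (np.float64(219.97457627118644), np.float64(227.22033898305085), 236, (np.int64(24), np.int64(24))) (np.float64(298.77272727272725), np.float64(196.13636363636363), 22, (np.int64(10), np.int64(10))) [ 0.5716 -0.1638  0.084 ] 8.3
  z 0.091 [ 0.5781 -0.1653] [ 0.5678 -0.1658]
blue (np.float64(218.57894736842104), np.float64(217.3684210526316), 19, (np.int64(6), np.int64(8))) (np.float64(301.0), np.float64(191.0), 1, (np.int64(1), np.int64(1))) [ 0.5804 -0.1688  0.1387] 0.1
  z 0.13 [ 0.5761 -0.1635] [ 0.5812 -0.1696]
  z 0.136 [ 0.579  -0.1672] [ 0.5807 -0.169 ]m.py:7: RuntimeWarning: Mean of empty slice.
  return x.mean()+u-w,y.mean()+v-w,len(x),(x.max()-x.min()+1,y.max()-y.min()+1)
  ret = ret.dtype.type(ret / rcount)
Traceback (most recent call last):
  File "m.py", line 20, in <module>
    show("bore",dark,(419,230),(283,302),8,(.04,.035))
    ~~~~^^^^^^^^^^^^^^^^^^^^^^^^^^^^^^^^^^^^^^^^^^^^^^
  File "m.py", line 16, in show
    a=blob("scene",f,cs,w);b=blob("top",f,ct,w); print(name,a,b,*(tri(a,b)))
  File "m.py", line 7, in blob
    return x.mean()+u-w,y.mean()+v-w,len(x),(x.max()-x.min()+1,y.max()-y.min()+1)
                                             ~~~~~^^
ValueError: zero-size array to reduction operation maximum which has no identity
```

```bash
python3 - <<'E'
s=open('m.py').read()
s=s.replace("orange=lambda r,g,b:(r>150)&(g>50)&(g<150)&(b<80)","orange=lambda r,g,b:(r>g+50)&(g>b+20)")
s=s.replace("blue=lambda r,g,b:(b>110)&(r<90)","blue=lambda r,g,b:(b>r+50)")
s=s.replace('show("bore",dark,','show("bore",lambda r,g,b:(r+g+b<430),').replace("(283,302),8","(283,302),6")
s=s.replace('def show(','def show(',1)
s=s.replace('''crop("top",(452,290),39)''','''crop("top",(452,290),39)''')
open('m.py','w').write(s)
E
python3 m.py
```

```text
orange (np.float64(219.85140562248995), np.float64(227.18875502008032), 249, (np.int64(24), np.int64(20))) (np.float64(299.6578947368421), np.float64(192.8578947368421), 190, (np.int64(19), np.int64(18))) [ 0.5788 -0.168   0.0947] 1.7
  z 0.091 [ 0.5777 -0.1654] [ 0.5784 -0.1689]
blue (np.float64(219.0), np.float64(219.26829268292684), 41, (np.int64(9), np.int64(10))) (np.float64(300.8421052631579), np.float64(191.1578947368421), 19, (np.int64(5), np.int64(5))) [ 0.5807 -0.1688  0.131 ] 0.4
  z 0.13 [ 0.5804 -0.1681] [ 0.5807 -0.1691]
  z 0.136 [ 0.5833 -0.1717] [ 0.5802 -0.1685]
bore (np.float64(278.9642857142857), np.float64(153.21428571428572), 28, (np.int64(7), np.int64(5))) (np.float64(188.21428571428572), np.float64(201.5), 28, (np.int64(6), np.int64(6))) [0.5612 0.2002 0.0431] 0.9
  z 0.04 [0.5601 0.2034] [0.561  0.2003]
  z 0.035 [0.5578 0.208 ] [0.5613 0.201 ]
spare (np.float64(283.0), np.float64(122.36000000000001), 25, (np.int64(7), np.int64(7))) (np.float64(159.1578947368421), np.float64(210.1578947368421), 19, (np.int64(5), np.int64(5))) [0.5305 0.2865 0.0953] 1.7
  z 0.
[... 305 characters left out ...]
e>
    for s,t in (((279,328),(447,345)),((396,360),(427,243)),((261,352),(476,342)),((291,405),(503,290))): show("red",red,s,t,10 if t[0]!=0 else 0)
                                                                                                          ~~~~^^^^^^^^^^^^^^^^^^^^^^^^^^^^^^^^^^^^
  File "m.py", line 16, in show
    a=blob("scene",f,cs,w);b=blob("top",f,ct,w); print(name,a,b,*(tri(a,b)))
                             ~~~~^^^^^^^^^^^^^^
  File "m.py", line 7, in blob
    return x.mean()+u-w,y.mean()+v-w,len(x),(x.max()-x.min()+1,y.max()-y.min()+1)
                                             ~~~~~^^
ValueError: zero-size array to reduction operation maximum which has no identity
```

```bash
sed -i 's/red=lambda.*/red=lambda r,g,b:(r>g+60)\&(g<70)\&(r>b+60)/; s/show("red",red,s,t,10 if t\[0\]!=0 else 0)/show("red",red,s,t,10)/' m.py; python3 m.py | tail -8
```

```text
red (np.float64(263.45), np.float64(238.73125), 160, (np.int64(10), np.int64(20))) (np.float64(283.45), np.float64(163.55), 20, (np.int64(6), np.int64(7))) [ 0.6816 -0.1202  0.0547] 2.8
red (np.float64(174.07386363636363), np.float64(232.98295454545453), 176, (np.int64(13), np.int64(20))) (np.float64(316.2105263157895), np.float64(227.68421052631578), 38, (np.int64(8), np.int64(7))) [ 0.4649 -0.2235  0.0578] 0.6
red (np.float64(194.2620320855615), np.float64(268.9732620320856), 187, (np.int64(13), np.int64(20))) (np.float64(334.92105263157896), np.float64(193.71052631578948), 38, (np.int64(7), np.int64(7))) [ 0.5764 -0.2884  0.0581] 1.6
stand [array([0.557, 0.341]), array([0.615, 0.167]), array([0.536, 0.14 ]), array([0.478, 0.314])] [0.5466 0.2407 0.04  ]
mani [array([ 0.601, -0.05 ]), array([ 0.641, -0.224]), array([ 0.551, -0.244]), array([ 0.511, -0.071])] [ 0.576  -0.1471  0.04  ]
[[-0.944  0.329 -0.   ]
 [ 0.329  0.944 -0.001]
 [-0.    -0.001 -1.   ]]
```

View pics/crop.png

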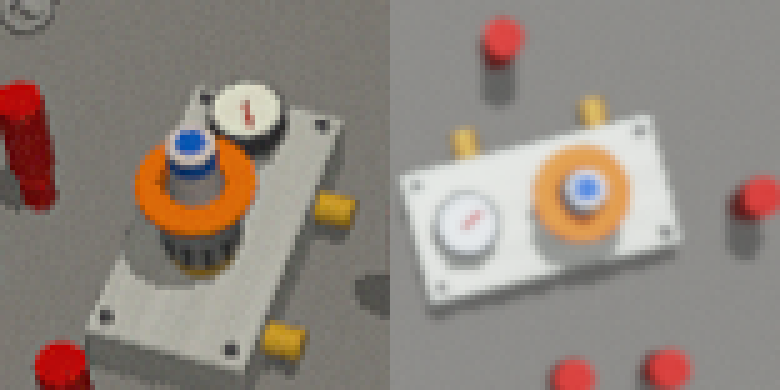

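The crop confirms it: the left half shows the blue-topped white barrel rising through the orange flange at about (190,150), and the right half shows it at (588,188). The red pieces stand clear. The coupling is at (0.580,-0.169) and the bore at (0.5605,0.200). Both agree with the block outlines and the 90 mm bore spacing.

```bash
python3 -m creep '[[[-0.04,-0.04,0],[0,0,0],138],[[-0.08,-0.08,0],[0,0,0],138],[[-0.12,-0.12,0],[0,0,0],138],[[-0.16,-0.16,0],[0,0,0],138],[[-0.2,-0.2,0],[0,0,0],138]]' 20
python3 -m creep '[[[-0.04,-0.04,0],[0,0,0],138],[[-0.08,-0.08,0],[0,0,0],138],[[-0.12,-0.12,0],[0,0,0],138],[[-0.16,-0.16,0],[0,0,0],138],[[-0.2,-0.2,0],[0,0,0],138]]'
python3 -m creep '[[[-0.04,-0.04,0],[0,0,0],138],[[-0.08,-0.08,0],[0,0,0],138],[[-0.12,-0.12,0],[0,0,0],138],[[-0.16,-0.16,0],[0,0,0],138],[[-0.19,-0.18,0],[0,0,0],138]]'
```

```text
time: 0.72
position: [0.3294, 0.3335, 0.2223]
eef_rot: [-0.0, 0.167, 0.986, -0.0]
wrist_force: [0.9, -0.6, -0.0]
finger_gap: 0.526
finger_force: 0.0
time: 1.35
position: [0.4521, 0.0789, 0.2225]
eef_rot: [0.0, 0.167, 0.986, 0.0]
wrist_force: [0.7, 1.0, -0.0]
finger_gap: 0.456
finger_force: 0.0
time: 1.98
position: [0.572, -0.1549, 0.2223]
eef_rot: [-0.0, 0.168, 0.986, -0.0]
wrist_force: [0.8, 0.6, 1.1]
finger_gap: 0.461
finger_force: 0.0
```

```bash
python3 -m creep '[[[-0.013,-0.012,0],[0,0,0],138],[[-0.013,-0.012,0.02],[0,0,0],138],[[-0.013,-0.012,0.045],[0,0,0],138],[[-0.013,-0.012,0.072],[0,0,0],138],[[-0.013,-0.012,0.072],[0,0,0],138]]'
python3 - <<'E'
from h import *
ims=[]
for n,P in(("scene",[.58,-.169,.12]),("top",[.58,-.169,.136])):
    d=optics.get_image(n); pickle.dump(d,open(n+"1.pkl","wb")); u,v=proj(d,P)[0].astype(int); w=39
    ims.append(cv2.resize(d["pixels"][v-w:v+w,u-w:u+w,::-1],(390,390)))
cv2.imwrite("pics/c1.png",np.hstack(ims))
s=arm.read_state();print(s["position"],s["wrist_force"],s["qpos"])
E
```

```text
time: 2.6
position: [0.5788, -0.1662, 0.1488]
eef_rot: [-0.002, 0.167, 0.986, 0.0]
wrist_force: [1.0, 0.5, 0.8]
finger_gap: 0.455
finger_force: 0.0
[ 0.58032933 -0.16710793  0.15131724] [-0.27928367 -0.08437444  0.04230816] [-0.31927191  0.38243375  0.66152851  1.64271309 -0.24866112  1.20195566
  1.63304331]
```

View pics/c1.png

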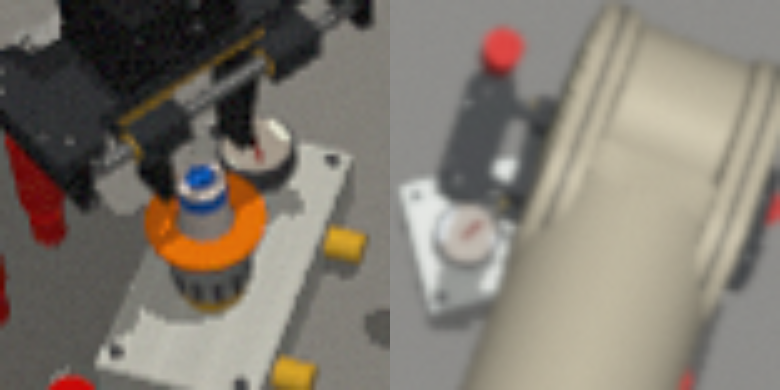

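The fingers sit either side of the barrel: the blue top is at (200,180) between them, and nothing is touching. Now I descend.

```bash
python3 -m creep '[[[-0.0005,-0.0015,0],[0,0,0],138],[[-0.0005,-0.0015,0.015],[0,0,0],138],[[-0.0005,-0.0015,0.03],[0,0,0],138],[[-0.0005,-0.0015,0.04],[0,0,0],138],[[-0.0005,-0.0015,0.04],[0,0,0],138]]'
python3 -m creep '[[[0,0,0],[0,0,0],138],[[0,0,0.001],[0,0,0],138],[[0,0,0.002],[0,0,0],138],[[0,0,0.003],[0,0,0],138],[[0,0,0.004],[0,0,0],138]]'
```

```text
time: 3.32
position: [0.5795, -0.1689, 0.1093]
eef_rot: [-0.001, 0.167, 0.986, -0.0]
wrist_force: [-0.2, -0.2, 0.4]
finger_gap: 0.463
finger_force: 0.0
time: 3.95
position: [0.5802, -0.1691, 0.1065]
eef_rot: [0.0, 0.167, 0.986, 0.0]
wrist_force: [0.2, 0.1, 0.2]
finger_gap: 0.458
finger_force: 0.0
```

```bash
python3 -m creep '[[[0,0,0.001],[0,0,0],138],[[0,0,0.002],[0,0,0],138],[[0,0,0.003],[0,0,0],138],[[0,0,0.004],[0,0,0],138],[[0,0,0.004],[0,0,0],138]]'
```

```text
time: 4.58
position: [0.5802, -0.1691, 0.1029]
eef_rot: [0.0, 0.167, 0.986, 0.0]
wrist_force: [-1.9, 0.7, 5.3]
finger_gap: 0.459
finger_force: 2.5
```

```bash
python3 -m creep '[[[0,0,0.001],[0,0,0],138],[[0,0,0.002],[0,0,0],138],[[0,0,0.003],[0,0,0],138],[[0,0,0.004],[0,0,0],138],[[0,0,0.004],[0,0,0],138]]'
```

```text
time: 5.2
position: [0.5802, -0.1691, 0.0991]
eef_rot: [0.0, 0.167, 0.986, 0.0]
wrist_force: [-3.2, 0.9, 7.2]
finger_gap: 0.458
finger_force: 3.3
```

```bash
python3 -m creep '[[[0,0,0.001],[0,0,0],138],[[0,0,0.002],[0,0,0],138],[[0,0,0.003],[0,0,0],138],[[0,0,0.003],[0,0,0],138],[[0,0,0.003],[0,0,0],138]]'
```

```text
time: 5.82
position: [0.5802, -0.1691, 0.0962]
eef_rot: [0.0, 0.167, 0.986, 0.0]
wrist_force: [-2.7, 1.4, 8.9]
finger_gap: 0.461
finger_force: 4.0
```

```bash
python3 -m creep '[[[0,0,0.0005],[0,0,0],138],[[0,0,0.001],[0,0,0],138],[[0,0,0.0015],[0,0,0],138],[[0,0,0.0015],[0,0,0],138],[[0,0,0.0015],[0,0,0],138]]'
```

```text
time: 6.45
position: [0.5803, -0.1691, 0.0948]
eef_rot: [0.0, 0.167, 0.986, 0.0]
wrist_force: [-2.4, 1.5, 9.0]
finger_gap: 0.456
finger_force: 4.3
```

```bash
python3 -m creep '[[[0,0,0.0003],[0,0,0],138],[[0,0,0.0006],[0,0,0],138],[[0,0,0.0008],[0,0,0],138],[[0,0,0.0008],[0,0,0],138],[[0,0,0.0008],[0,0,0],138]]'
```

```text
time: 7.08
position: [0.5803, -0.1691, 0.0941]
eef_rot: [0.0, 0.167, 0.986, 0.0]
wrist_force: [-4.6, 1.7, 9.6]
finger_gap: 0.458
finger_force: 4.7
```

```bash
python3 -m creep '[[[0,0,0.0002],[0,0,0],138],[[0,0,0.0004],[0,0,0],138],[[0,0,0.0006],[0,0,0],138],[[0,0,0.0006],[0,0,0],138],[[0,0,0.0006],[0,0,0],138]]'
```

```text
time: 7.7
position: [0.5802, -0.1691, 0.0936]
eef_rot: [0.0, 0.167, 0.986, 0.0]
wrist_force: [-4.6, 1.9, 10.9]
finger_gap: 0.456
finger_force: 5.5
```

```bash
python3 -m creep '[[[0,0,0.0002],[0,0,0],138],[[0,0,0.0004],[0,0,0],138],[[0,0,0.0004],[0,0,0],138],[[0,0,0.0004],[0,0,0],138],[[0,0,0.0004],[0,0,0],138]]'
```

```text
time: 8.32
position: [0.5803, -0.1691, 0.0936]
eef_rot: [0.0, 0.167, 0.986, 0.0]
wrist_force: [-5.6, 2.6, 14.2]
finger_gap: 0.462
finger_force: 7.3
```

On the stop (z no longer changes, 14 N). Now I close gently.

```bash
python3 -m creep '[[[0,0,0],[0,0,0],150],[[0,0,0],[0,0,0],155],[[0,0,0],[0,0,0],160],[[0,0,0],[0,0,0],165],[[0,0,0],[0,0,0],165]]' 8
```

```text
time: 8.95
position: [0.5812, -0.1696, 0.0936]
eef_rot: [0.001, 0.167, 0.986, 0.0]
wrist_force: [-0.7, -0.1, 9.5]
finger_gap: 0.358
finger_force: 4.8
```

```bash
python3 -m creep '[[[0,0,0],[0,0,0],172],[[0,0,0],[0,0,0],178],[[0,0,0],[0,0,0],184],[[0,0,0],[0,0,0],190],[[0,0,0],[0,0,0],190]]' 8
```

```text
time: 9.57
position: [0.5813, -0.1698, 0.0936]
eef_rot: [0.001, 0.167, 0.986, -0.0]
wrist_force: [-0.9, -0.9, 8.5]
finger_gap: 0.31
finger_force: 9.5
```

```bash
python3 -m creep '[[[0,0,0.0003],[0,0,0],220],[[0,0,0.0003],[0,0,0],255],[[0,0,0.0003],[0,0,0],255],[[0,0,0.0003],[0,0,0],255],[[0,0,0.0003],[0,0,0],255]]' 30
```

```text
time: 10.2
position: [0.5814, -0.1694, 0.0935]
eef_rot: [0.001, 0.167, 0.986, 0.0]
wrist_force: [-0.9, 0.6, 11.6]
finger_gap: 0.297
finger_force: 33.9
```

```bash
python3 -m creep '[[[0,0,-0.001],[0,0,0],255],[[0,0,-0.002],[0,0,0],255],[[0,0,-0.003],[0,0,0],255],[[0,0,-0.004],[0,0,0],255],[[0,0,-0.005],[0,0,0],255]]'
```

```text
time: 10.82
position: [0.5811, -0.169, 0.0971]
eef_rot: [0.001, 0.167, 0.986, 0.0]
wrist_force: [6.1, -0.2, -0.8]
finger_gap: 0.296
finger_force: 31.8
```

```bash
python3 -m creep '[[[-0.0005,0,-0.001],[0,0,0],255],[[-0.001,0.0003,-0.002],[0,0,0],255],[[-0.001,0.0003,-0.003],[0,0,0],255],[[-0.001,0.0003,-0.004],[0,0,0],255],[[-0.001,0.0003,-0.005],[0,0,0],255]]'
```

```text
time: 11.45
position: [0.5809, -0.1682, 0.1004]
eef_rot: [-0.001, 0.167, 0.986, 0.0]
wrist_force: [6.4, -0.1, -8.8]
finger_gap: 0.293
finger_force: 29.9
```

```bash
python3 -m creep '[[[-0.0005,0,0],[0,0,0],255],[[-0.001,0,0],[0,0,0],255],[[-0.001,0,-0.0005],[0,0,0],255],[[-0.001,0,-0.001],[0,0,0],255],[[-0.001,0,-0.001],[0,0,0],255]]'
```

```text
time: 12.08
position: [0.5815, -0.1688, 0.1024]
eef_rot: [-0.001, 0.167, 0.986, 0.0]
wrist_force: [1.1, 4.6, -11.2]
finger_gap: 0.292
finger_force: 29.9
```

```bash
python3 -m creep '[[[0,0.0007,-0.001],[0,0,0],255],[[0,0.0007,-0.002],[0,0,0],255],[[0,0.0007,-0.003],[0,0,0],255],[[0,0.0007,-0.004],[0,0,0],255],[[0,0.0007,-0.005],[0,0,0],255]]'
```

```text
time: 12.7
position: [0.5819, -0.1689, 0.1078]
eef_rot: [-0.0, 0.167, 0.986, 0.0]
wrist_force: [-2.4, 3.3, -13.9]
finger_gap: 0.295
finger_force: 29.9
```

```bash
python3 -m creep '[[[0.0002,0,-0.001],[0,0,0],255],[[0.0003,0,-0.002],[0,0,0],255],[[0.0003,0,-0.003],[0,0,0],255],[[0.0003,0,-0.004],[0,0,0],255],[[0.0003,0,-0.005],[0,0,0],255]]'; python3 - <<'E'
from h import *
d=optics.get_image("scene"); u,v=proj(d,[.58,-.169,.12])[0].astype(int); w=30
cv2.imwrite("pics/c2.png",cv2.resize(d["pixels"][v-w:v+w,u-w:u+w,::-1],(480,480)))
E
```

```text
time: 13.32
position: [0.582, -0.1689, 0.113]
eef_rot: [-0.0, 0.167, 0.986, -0.0]
wrist_force: [-4.0, 2.6, -10.6]
finger_gap: 0.293
finger_force: 29.9
```

View pics/c2.png

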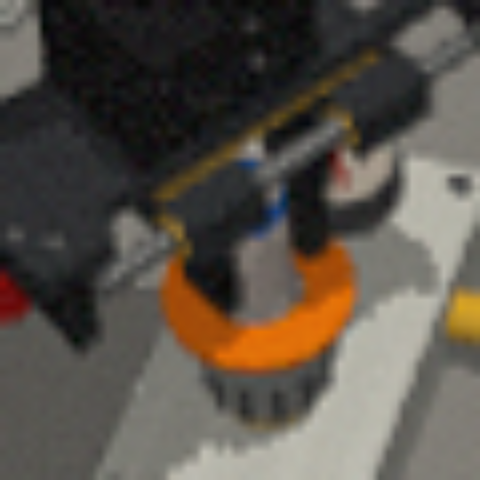

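The fingers hold the barrel at about (265,250) and have lifted clear of the orange flange, which stays down at (260,330). Drawing on.

```bash
python3 -m creep '[[[0.0005,-0.0004,-0.001],[0,0,0],255],[[0.0005,-0.0004,-0.002],[0,0,0],255],[[0.0005,-0.0004,-0.003],[0,0,0],255],[[0.0005,-0.0004,-0.004],[0,0,0],255],[[0.0005,-0.0004,-0.005],[0,0,0],255]]'
```

```text
time: 14.0
position: [0.5818, -0.1693, 0.1183]
eef_rot: [0.0, 0.167, 0.986, -0.0]
wrist_force: [-1.3, 0.7, -10.0]
finger_gap: 0.292
finger_force: 29.9
```

```bash
python3 -m creep '[[[0,0,-0.001],[0,0,0],255],[[0,0,-0.002],[0,0,0],255],[[0,0,-0.003],[0,0,0],255],[[0,0,-0.004],[0,0,0],255],[[0,0,-0.005],[0,0,0],255]]'
```

```text
time: 14.62
position: [0.5821, -0.1693, 0.1237]
eef_rot: [0.001, 0.167, 0.986, -0.0]
wrist_force: [-0.6, 0.7, -1.0]
finger_gap: 0.293
finger_force: 29.9
```

```bash
python3 -m creep '[[[0,0,-0.002],[0,0,0],255],[[0,0,-0.004],[0,0,0],255],[[0,0,-0.006],[0,0,0],255],[[0,0,-0.008],[0,0,0],255],[[0,0,-0.008],[0,0,0],255]]'
```

```text
time: 15.25
position: [0.5816, -0.169, 0.1311]
eef_rot: [0.0, 0.167, 0.986, 0.0]
wrist_force: [-0.6, 0.3, -0.9]
finger_gap: 0.289
finger_force: 29.9
```

The cartridge is out (z force about -1 N, its weight). Lift and carry.

```bash
python3 -m creep '[[[0,0,-0.015],[0,0,0],255],[[0,0,-0.035],[0,0,0],255],[[0,0,-0.055],[0,0,0],255],[[0,0,-0.07],[0,0,0],255],[[0,0,-0.08],[0,0,0],255]]'
python3 -m creep '[[[0.007,0.017,0],[0,0,0],255],[[0.019,0.046,0],[0,0,0],255],[[0.034,0.082,0],[0,0,0],255],[[0.05,0.12,0],[0,0,0],255],[[0.066,0.16,0],[0,0,0],255]]'
python3 -m creep '[[[0.016,0.04,0],[0,0,0],255],[[0.033,0.08,0],[0,0,0],255],[[0.05,0.122,0],[0,0,0],255],[[0.064,0.158,0],[0,0,0],255],[[0.072,0.178,0],[0,0,0],255]]'
python3 -m creep '[[[0,0.001,0],[0,0,0],255],[[0,0.002,0],[0,0,0],255],[[0,0.002,0],[0,0,0],255],[[0,0.002,0],[0,0,0],255],[[0,0.002,0],[0,0,0],255]]'
python3 - <<'E'
from h import *
s=arm.read_state();print(s["position"],s["wrist_force"],s["moment"])
ims=[]
for n,P in(("scene",[.581,-.169,.09]),("scene",[.562,.2,.1])):
    d=optics.get_image(n); pickle.dump(d,open(n+"2.pkl","wb")); u,v=proj(d,P)[0].astype(int); w=45
    ims.append(cv2.resize(d["pixels"][max(v-w,0):v+w,u-w:u+w,::-1],(390,390)))
    print(u-w,v-w)
cv2.imwrite("pics/c3.png",np.hstack(ims))
E
```

```text
time: 15.88
position: [0.5818, -0.169, 0.2124]
eef_rot: [0.001, 0.167, 0.986, 0.0]
wrist_force: [-0.1, 0.2, -2.3]
finger_gap: 0.287
finger_force: 29.9
time: 16.5
position: [0.571, 0.0066, 0.2102]
eef_rot: [-0.001, 0.167, 0.986, 0.0]
wrist_force: [0.7, 0.3, -1.3]
finger_gap: 0.292
finger_force: 29.9
time: 17.12
position: [0.5611, 0.199, 0.2101]
eef_rot: [-0.001, 0.165, 0.986, -0.0]
wrist_force: [-0.2, -0.2, -0.9]
finger_gap: 0.29
finger_force: 29.9
time: 17.75
position: [0.5633, 0.1971, 0.211]
eef_rot: [0.0, 0.167, 0.986, 0.0]
wrist_force: [0.9, -0.6, -1.2]
finger_gap: 0.293
finger_force: 29.9
[0.56334684 0.19708084 0.21102634] [ 0.91429593 -0.56942224 -1.15227972] [0.00599052 0.02032585 0.00116763]
175 183
234 95
```

View pics/c3.png

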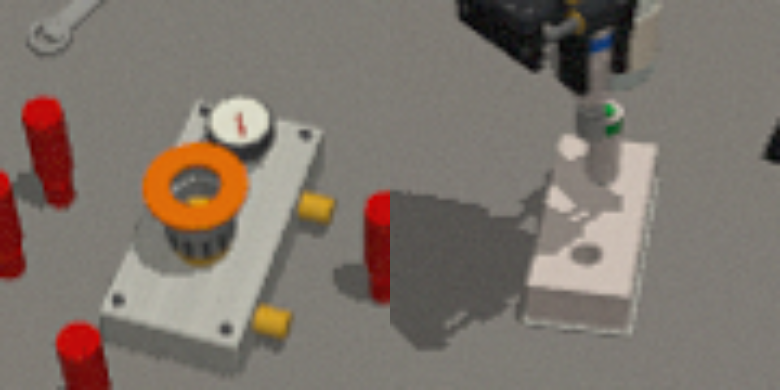

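The left part shows the coupling empty with its orange flange back up at (195,185). The right part shows the cartridge held upright, with the open bore at about (587,254). Next I lower it to just above the bore and compare stem and bore in the same camera.

```bash
python3 -m creep '[[[0.0023,0.0028,0.01],[0,0,0],255],[[0.0023,0.0028,0.035],[0,0,0],255],[[0.0023,0.0028,0.065],[0,0,0],255],[[0.0023,0.0028,0.095],[0,0,0],255],[[0.0023,0.0028,0.11],[0,0,0],255]]'
python3 -m creep '[[[0,0,0.001],[0,0,0],255],[[0,0,0.002],[0,0,0],255],[[0,0,0.002],[0,0,0],255],[[0,0,0.002],[0,0,0],255],[[0,0,0.002],[0,0,0],255]]'
python3 - <<'E'
from h import *
d0=pickle.load(open("scene0.pkl","rb"))
d=optics.get_image("scene"); s=arm.read_state(); P=s["position"]; print(P,s["wrist_force"])
u,v=278,148;w=20
cv2.imwrite("pics/c4.png",np.hstack([cv2.resize(x["pixels"][v-w:v+w,u-w:u+w,::-1],(400,400),interpolation=cv2.INTER_CUBIC) for x in(d0,d)]))
f=lambda p:((p-[u-w,v-w]+.5)*10).round(0).tolist()
print("pred stem bottom ring sides",f(proj(d,[P-[0,0,.0496]])),"bore .562,.2005",f(proj(d,[[.562,.2005,.04],[.572,.2005,.04],[.562,.2105,.04]])))
E
```

```text
time: 18.48
position: [0.5609, 0.2009, 0.0988]
eef_rot: [-0.001, 0.167, 0.986, -0.001]
wrist_force: [0.7, 0.2, -0.0]
finger_gap: 0.292
finger_force: 29.9
time: 19.1
position: [0.5622, 0.2011, 0.0993]
eef_rot: [0.0, 0.167, 0.986, 0.0]
wrist_force: [-0.1, 0.0, -1.0]
finger_gap: 0.292
finger_force: 29.9
[0.56207405 0.2010453  0.09916902] [ 0.28296599 -0.16343514 -1.22421426]
pred stem bottom ring sides [[218.0, 242.0]] bore .562,.2005 [[216.0, 265.0], [243.0, 275.0], [230.0, 246.0]]
```

View pics/c4.png

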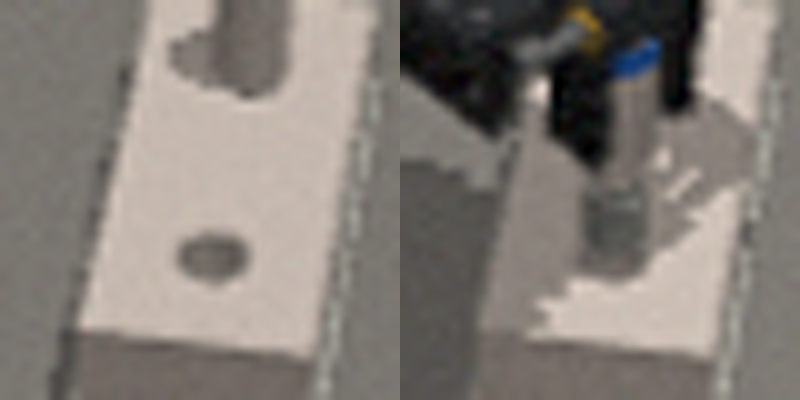

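Left: the bore is at (213,257). Right: the stem, centred at x≈215, hangs just above and behind it with its lower end hidden against the bore. They are aligned to within 1–2 mm, so I lower by feel.

```bash
python3 -m creep '[[[0.0005,0.0003,0.003],[0,0,0],255],[[0.0005,0.0003,0.006],[0,0,0],255],[[0.0005,0.0003,0.008],[0,0,0],255],[[0.0005,0.0003,0.009],[0,0,0],255],[[0.0005,0.0003,0.01],[0,0,0],255]]'
```

```text
time: 19.77
position: [0.5617, 0.2014, 0.089]
eef_rot: [0.0, 0.167, 0.986, 0.0]
wrist_force: [-0.7, 0.3, 2.6]
finger_gap: 0.295
finger_force: 29.9
```

```bash
python3 -m creep '[[[0,0,0.0005],[0,0,0],255],[[0,0,0.001],[0,0,0],255],[[0,0,0.0015],[0,0,0],255],[[0,0,0.002],[0,0,0],255],[[0,0,0.002],[0,0,0],255]]'
```

```text
time: 20.4
position: [0.5616, 0.2016, 0.0869]
eef_rot: [-0.0, 0.167, 0.986, 0.0]
wrist_force: [-1.2, 1.2, -0.8]
finger_gap: 0.294
finger_force: 29.9
```

```bash
python3 -m creep '[[[0.0004,0.0002,0.001],[0,0,0],255],[[0.0004,0.0002,0.002],[0,0,0],255],[[0.0004,0.0002,0.003],[0,0,0],255],[[0.0004,0.0002,0.004],[0,0,0],255],[[0.0004,0.0002,0.005],[0,0,0],255]]'
```

```text
time: 21.02
position: [0.5613, 0.2016, 0.0818]
eef_rot: [-0.0, 0.167, 0.986, -0.0]
wrist_force: [-0.6, 0.1, -0.3]
finger_gap: 0.293
finger_force: 29.9
```

```bash
python3 -m creep '[[[0,0,0.001],[0,0,0],255],[[0,0,0.002],[0,0,0],255],[[0,0,0.003],[0,0,0],255],[[0,0,0.004],[0,0,0],255],[[0,0,0.006],[0,0,0],255]]'
```

```text
time: 21.65
position: [0.5614, 0.2017, 0.0759]
eef_rot: [0.0, 0.167, 0.986, 0.0]
wrist_force: [0.7, 0.5, -1.2]
finger_gap: 0.292
finger_force: 29.9
```

```bash
python3 -m creep '[[[0,0,0.001],[0,0,0],255],[[0,0,0.0025],[0,0,0],255],[[0,0,0.004],[0,0,0],255],[[0,0,0.0055],[0,0,0],255],[[0,0,0.007],[0,0,0],255]]'
```

```text
time: 22.28
position: [0.5613, 0.2017, 0.0688]
eef_rot: [-0.0, 0.167, 0.986, 0.0]
wrist_force: [0.8, -0.4, -0.8]
finger_gap: 0.294
finger_force: 29.9
```

Free in the bore. The floor is expected at TCP z ≈ 0.060.

```bash
python3 -m creep '[[[0,0,0.001],[0,0,0],255],[[0,0,0.0025],[0,0,0],255],[[0,0,0.004],[0,0,0],255],[[0,0,0.0055],[0,0,0],255],[[0,0,0.0065],[0,0,0],255]]'
```

```text
time: 22.9
position: [0.5613, 0.2017, 0.0623]
eef_rot: [-0.0, 0.167, 0.986, -0.0]
wrist_force: [0.0, 0.5, -1.0]
finger_gap: 0.291
finger_force: 29.9
```

```bash
python3 -m creep '[[[0,0,0.0005],[0,0,0],255],[[0,0,0.001],[0,0,0],255],[[0,0,0.0015],[0,0,0],255],[[0,0,0.0015],[0,0,0],255],[[0,0,0.0015],[0,0,0],255]]'
```

```text
time: 23.52
position: [0.5613, 0.2017, 0.0609]
eef_rot: [-0.0, 0.167, 0.986, 0.0]
wrist_force: [-0.4, 0.4, -1.5]
finger_gap: 0.292
finger_force: 29.9
```

```bash
python3 -m creep '[[[0,0,0.0004],[0,0,0],255],[[0,0,0.0008],[0,0,0],255],[[0,0,0.0012],[0,0,0],255],[[0,0,0.0015],[0,0,0],255],[[0,0,0.0015],[0,0,0],255]]'
```

```text
time: 24.15
position: [0.5613, 0.2017, 0.0596]
eef_rot: [0.0, 0.167, 0.986, 0.0]
wrist_force: [-0.3, -0.7, 0.7]
finger_gap: 0.295
finger_force: 29.9
```

```bash
python3 -m creep '[[[0,0,0.0002],[0,0,0],255],[[0,0,0.0004],[0,0,0],255],[[0,0,0.0004],[0,0,0],255],[[0,0,0.0004],[0,0,0],255],[[0,0,0.0004],[0,0,0],255]]'
```

```text
time: 24.78
position: [0.5615, 0.2018, 0.0595]
eef_rot: [0.0, 0.167, 0.986, 0.0]
wrist_force: [-1.3, -0.6, 4.6]
finger_gap: 0.292
finger_force: 29.9
```

The floor is reached at the predicted height. Release and retreat.

```bash
python3 -m creep '[[[0,0,-0.0002],[0,0,0],190],[[0,0,-0.0004],[0,0,0],175],[[0,0,-0.0004],[0,0,0],165],[[0,0,-0.0004],[0,0,0],150],[[0,0,-0.0004],[0,0,0],135]]' 5
python3 -m creep '[[[0,0,0],[0,0,0],120],[[0,0,0],[0,0,0],120],[[0,0,-0.003],[0,0,0],120],[[0,0,-0.008],[0,0,0],120],[[0,0,-0.015],[0,0,0],120]]'
python3 -m creep '[[[0,0,-0.02],[0,0,0],120],[[0,0,-0.05],[0,0,0],120],[[0,0,-0.08],[0,0,0],120],[[0,0,-0.11],[0,0,0],120],[[0,0,-0.14],[0,0,0],120]]'
python3 -m creep '[[[-0.03,-0.02,0],[0,0,0],120],[[-0.06,-0.05,0],[0,0,0],120],[[-0.08,-0.08,0],[0,0,0],120],[[-0.1,-0.11,0],[0,0,0],120],[[-0.1,-0.13,0],[0,0,0],120]]'
python3 - <<'E'
from h import *
d=optics.get_image("scene")
cv2.imwrite("pics/c5.png",cv2.resize(d["pixels"][60:300,140:400,::-1],(780,600)[:2],interpolation=cv2.INTER_CUBIC))
E
```

```text
time: 25.4
position: [0.5612, 0.2017, 0.0593]
eef_rot: [-0.0, 0.167, 0.986, -0.0]
wrist_force: [0.6, 0.6, -0.1]
finger_gap: 0.438
finger_force: 0.0
time: 26.02
position: [0.5613, 0.2017, 0.0749]
eef_rot: [0.0, 0.167, 0.986, 0.0]
wrist_force: [-0.2, 0.6, -0.5]
finger_gap: 0.527
finger_force: 0.0
time: 26.65
position: [0.5614, 0.2016, 0.217]
eef_rot: [0.001, 0.167, 0.986, 0.0]
wrist_force: [1.3, 1.1, 0.6]
finger_gap: 0.528
finger_force: 0.0
time: 27.28
position: [0.6132, 0.0435, 0.2156]
eef_rot: [0.001, 0.168, 0.986, -0.0]
wrist_force: [-0.3, -0.0, -0.6]
finger_gap: 0.53
finger_force: 0.0
```

View pics/c5.png

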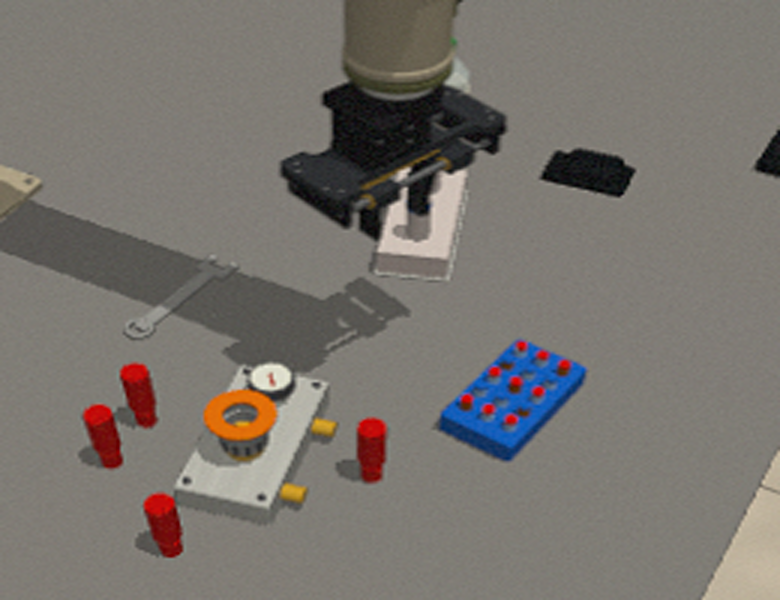

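The arm hides the cartridge's top; its barrel stands in the bore at about (418,225). I clear the view and check.

```bash
python3 -m creep '[[[-0.02,-0.03,0],[0,0,0],120],[[-0.03,-0.07,0],[0,0,0],120],[[-0.04,-0.11,0],[0,0,0],120],[[-0.05,-0.14,0],[0,0,0],120],[[-0.05,-0.14,0],[0,0,0],120]]'
python3 - <<'E'
from h import *
im=[]
for n in("scene","top"):
    d=optics.get_image(n); u,v=proj(d,[.55,.22,.06])[0].astype(int); w=39
    im.append(cv2.resize(d["pixels"][v-w:v+w,u-w:u+w,::-1],(390,390),interpolation=cv2.INTER_CUBIC))
cv2.imwrite("pics/c6.png",np.hstack(im)); s=arm.read_state(); print(s["wrist_force"],np.abs(s["joint_velocities"]).max())
E
```

```text
time: 27.95
position: [0.6133, -0.1045, 0.2152]
eef_rot: [0.0, 0.169, 0.986, -0.0]
wrist_force: [1.0, 0.7, 1.5]
finger_gap: 0.53
finger_force: 0.0
[-0.15890967  0.62859185  0.63414747] 0.016223546485920604
```

View pics/c6.png

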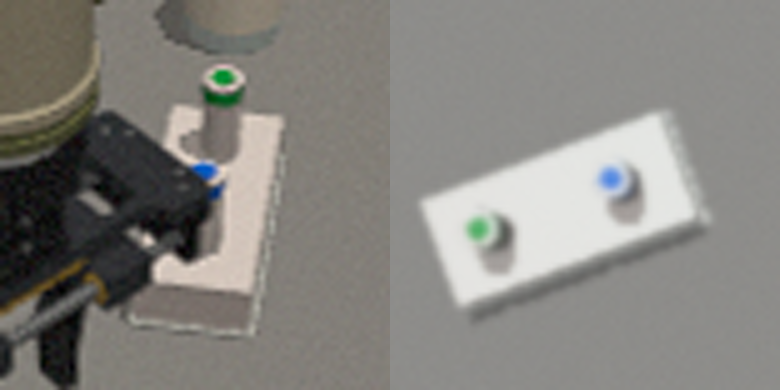

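The blue cartridge stands upright at (612,180) in the top view, in the same posture as the untouched green spare at (480,230). The robot is clear of everything.

```bash
python3 -c "
from plant import finish_job
print(finish_job())"
```

```text
the job is handed in; nothing more can be done
None
```

I drew the spent cartridge after pressing the sleeve to its stop, the sleeve sprang back up, and the cartridge now stands upright on the floor of the stand's empty bore; the job is handed in at about 28 s, with under 16 N at every coupling reading.

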